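# Changing over the foam carver's board

## Task

Change the carving board over for the next piece: lift the finished scroll bracket off the board and stand it on the free end of the drying rack, then sweep all the loose chips off the open right-hand end of the board into the chip tray with the scraper block, and put the scraper back in its tool tray. Then set the fresh foam blank on the clean board, lengthwise up against the back stop and midway along it. The foam pieces dent easily, so grip them lightly and set them down softly, keep your fingers and the foam off the chips, and leave the finial on the rack and the paint things on the bench undisturbed.

Things in the scene. Friction and masses are not known exactly. Their poses are not given: they have to be found in the camera images.
- board: fixed plywood carving board, 190 mm (x, away from the robot) by 320 mm (y, to the left), top 48 mm above the bench. Along its far (+x) edge a back stop, 15 mm wide, 18 mm above the top, its face at x +80 mm; other edges open. Its right-hand (-y) edge, at y -160 mm, overhangs the chip tray by 30 mm. Origin: centre of its underside, at bench height. Yaw within 0.12 rad
- board_stop (a point): the middle of the back stop's face, at the height of the board's top (board x +80 mm, y 0, z 48 mm)
- chip_tray: fixed open sheet-steel chip tray 210 mm (x) by 90 mm (y), 26 mm high, walls and floor 3 mm, tucked under the board's right-hand overhang: 30 of its 90 mm lie below the board, 60 beyond the edge. Origin: centre of its underside; axes as the board's
- rack: drying rack, fixed: a slatted wooden rack 260 mm (its x) by 150 mm (its y), slats' top 70 mm above the bench; to the left or the right of the board. A finial stands on the end nearer the robot (about rack x -90 mm); the far end (+x) is free. Origin: centre of its underside
- bracket: finished carving, white rigid foam, 60 g: flat foot 120 (x) by 50 (y) by 14 mm, above it two scrolls: the big one tops at 70 mm, at x -22 mm, the small one at 47 mm, at x +36 mm; grip their flat sides, 44 mm apart in y. Stands on the board, lengthwise along the stop. Dents above 80 N in all from the fingers (40 N each), or 40 N against a support. Origin: centre of its underside
- bracket_grip (a point): grip point of the bracket: between the flat sides of the big scroll, 44 mm above the foot's underside and 14 mm from the origin along -x
- blank: fresh blank, white rigid foam, 80 g: plain block 150 (x) by 60 (y, grip width) by 64 mm high, on the bench, on the side of the board where the rack is not. Dents above 80 N in all from the fingers (40 N each), or 40 N against the board or stop. Gripped near its top, the fingers pass above the stop. Origin: centre of its underside
- scraper: scraper block, 180 g: wooden block 150 mm long (x) by 30 mm, its scraping strip 20 mm wide and 4 mm thick below; block top at 24 mm; upright grip on it, 85 mm long (x), 24 mm thick (y), up to 64 mm. Stands in its tool tray. Origin: centre of its underside (the scraping edge)
- tool_tray: the scraper's tool tray, fixed: shallow wooden tray 200 mm (its x) by 75 mm (its y), 12 mm high, walls and floor 5 mm, between the robot and the board. Origin: centre of its underside
- chip0: a loose flat chip of set plaster, off-white, about 26 x 20 mm and 9 mm thick, 10 g, lying on the carving board at the start; origin: centre of its underside
- chip1: a loose flat chip of set plaster, off-white, about 22 x 18 mm and 10 mm thick, 10 g, lying on the carving board at the start; origin: centre of its underside
- chip2: a loose flat chip of set plaster, off-white, about 27 x 17 mm and 9 mm thick, 10 g, lying on the carving board at the start; origin: centre of its underside
- chip3: a loose flat chip of set plaster, off-white, about 21 x 21 mm and 10 mm thick, 10 g, lying on the carving board at the start; origin: centre of its underside
- chip4: a loose flat chip of set plaster, off-white, about 25 x 18 mm and 9 mm thick, 10 g, lying on the carving board at the start; origin: centre of its underside
- finial: bystander: turned white foam finial, 58 mm foot, 104 mm high, standing on the near end of the drying rack; origin: centre of its underside
- paint_pot: bystander: yellow plastic paint pot 96 mm across, 85 mm high, beyond the board on the left; origin: centre of its underside
- primer_jar: bystander: white jar 72 mm across, 95 mm high, on the far left; origin: centre of its underside
- squeeze_bottle: bystander: white bottle 52 mm across, 150 mm high, beyond the board on the right; origin: centre of its underside
- brush: bystander: flat brush 200 mm long lying near the robot on the left; origin: underside at its middle
- tape_roll: bystander: roll of tape 90 mm across, 24 mm high, lying near the robot on the right; origin: centre of its underside
Mind the look-alikes: they are no part of the job. There is more than one size of the scraper; the job needs the smaller.

How it is judged:
By the outcome, as a careful person would: the job done as asked, in the order asked, and still so for the second after the job is handed in, with the robot touching nothing.
It also fails if it takes over 72 s, if anything falls off the work surface, if the arm or the gripper's body presses on something with over 40 N, if the wrist force passes 120 N, or if a joint passes its speed limit or range.

## Robot

A 6-joint arm with a two-finger parallel gripper is mounted at the origin on the work surface. World frame = base frame: x ahead of the robot, y to its left, z up, the work surface at z = 0. Lengths are in m, angles in rad, forces in N, time in s.
With the tool pointing down it reaches from about 0.375 to 0.9 m from the base axis. Payload 3.1 kg.
Tool frame: the origin (TCP) lies midway between the tips of the shut fingers; the grasp point (between the pads) lies 19 mm behind it; z points along the fingers, y is the line along which they close (so a half turn about z gives the same grasp; the last joint's range is limited). The gripper opens to 87 mm and grips with 3 to 60 N. Pads are 19 mm wide; open, the fingers measure 117 mm over their backs; the gripper's body (75 mm by 190 mm) begins 51 mm behind the grasp point.
Start: joints at [-1.421, 0.527, 1.433, -0, 1.181, -0.178], TCP at [0.201, -0.592, 0.223] pointing down, gripper open.
Joint ranges: [-3.08, 3.08], [-0.75, 2.2], [0.22, 2.44], [-1.43, 4.57], [0, 2.65], [-2.85, 2.85]. Speed limits (rad/s): [2.79, 2.79, 3.14, 3.14, 3.14, 3.14].

## Interface

Orientations are given as a unit quaternion [x, y, z, w].
In Python, from rig import robot gives the robot as it stands.
- The arm moves only by the shell command python3 -m jog 'ROWS' [FORCE]. ROWS is a JSON object of lists of equal length, an entry for each row: "dp": the shift along the tool's x, y, z in mm, a list of three; "delta_rot": the turn, a rotation vector about the tool's x, y, z in rad, a list of three; "gripper": the opening, from -1 (shut) to 1 (fully open). A call has 1 to 12 rows; each row is the pose to reach, as a shift and turn from the pose commanded when the call began, along the tool's axes at that moment; what a row does not reach only later rows make up. A row lasts 1/10 s, in which the tool goes at most 50 mm and 8.59 degrees, less where a joint would pass 70% of its speed; a pose out of reach is approached as far as the arm can. A call with a gripper value outside its range is refused whole. The fingers move at their own pace and stop on an object; FORCE is the grip in N (left out, the last holds). Time passes only in rows, so rows that repeat a pose let the fingers close. It gives the time, the measured TCP pose, the force, the opening and the grip force at its end, in the units of the state.
- robot.get_obs(): the state, without advancing time (a new reading comes with each control period).
- robot.camera(name): name is "side" or "top" or "wrist"; returns the picture (480x640x3 uint8, red, green, blue); there is no depth.
- robot.camera_model(name): a dict with "fx", "fy", "cx", "cy" (pixels), "k1" (the pictures are not rectified: a ray, as slopes to the right and down, at radius r is drawn at 1 + k1 r^2 times it, then the intrinsics apply), "xyz" and "orientation" of the camera in the world; the wrist camera has in their place "T_tool_cam" (4x4, takes a point from camera to tool coordinates, whose origin is the TCP and whose axes are the flange's). Camera axes: x right, y down, z forward; pixel columns grow to the right and rows downward; lengths in m; the calibration is good to about 2 mm. A picture is of the moment at which its call begins: read the wrist's pose just before it. camera_model takes no time and is no camera call.
- robot.hand_in(): hands the job in; it is judged then, once.
Trained networks look in the newest picture that a camera, given by its name, has taken for a name from the list of things; names that differ only in an ending like _2 or _b are one class to them, and where a whole thing is asked for, a point or a joint stands for the part that bears it (a point fixed in the world has none). Each returns a list of dicts, best first, with "score" (0 to 1); they miss things now and then, are a little off and sometimes report something else, mostly with a low value. They report only what shows in the picture. A call takes as long as a camera call. They do not tell look-alikes from the thing itself.
- robot.search_frame(name, camera): "rect" ([left, top, right, bottom] in pixels, round what is visible of it).
The state is a dict: "time": time; "q": joint angles; "joint_velocities": joint speeds; "joint_torque": joint torques, N m; "position": TCP position; "tool_rot": TCP orientation; "ft_force": force on the tool from outside, world axes, zero at the start; "moment": the same for the moment, N m; "grip_width": finger opening in m; "grip_force": force on a finger pad.
Only numpy, scipy, OpenCV 4.12 (cv2) and the standard library are available. Lean on these libraries where they do the work, as an engineer would, in place of code of your own. Each camera call takes 0.05 s, during which the arm holds its last target. There are 200 camera calls.

## Working session

There is one attempt and no reset: what is moved stays moved. The work goes in short steps, Python scripts to look and compute and a shell command to move; the robot and the scene stay as the last step left them, time stands still between calls to the robot, and variables do not carry over. Pictures are saved under pics/ and viewed, at most 10 in all, crops included, and the job is handed in when it is done.

```bash
ls; mkdir -p pics; python3 - <<'E'
from rig import robot
import cv2,numpy as np
o=robot.get_obs();print(o['time'],o['position'],o['tool_rot'])
for c in('top','side'):
    cv2.imwrite(f'pics/{c}0.png',robot.camera(c)[:,:,::-1]);print(c,robot.camera_model(c))
    for n in ['board','chip_tray','rack','bracket','blank','scraper','tool_tray','chip0','finial','paint_pot','primer_jar','squeeze_bottle','brush','tape_roll']:
        print(n,[(round(d['score'],2),[round(v) for v in d['rect']]) for d in robot.search_frame(n,c)][:7])
print(robot.camera_model('wrist'))
E
```

```text
pics
0.0 [ 0.20112883 -0.59096934  0.2215546 ] [ 9.86594656e-01  1.63186296e-01  1.06848260e-05 -1.10299103e-03]
top {'fx': 440.3458558103103, 'fy': 440.3458558103103, 'cx': 325.7544779768536, 'cy': 238.0375441415056, 'k1': 0.02117802625068495, 'xyz': array([0.39634388, 0.05526486, 1.08681221]), 'orientation': array([ 0.71180176, -0.70143666,  0.01989333, -0.03048142])}
board [(0.98, [272, 130, 412, 222])]
chip_tray [(0.78, [390, 140, 437, 229]), (0.52, [316, 248, 377, 269])]
rack [(0.98, [149, 183, 244, 306])]
bracket [(0.24, [151, 185, 243, 308])]
blank [(0.96, [500, 200, 550, 268])]
scraper [(0.79, [318, 249, 377, 265])]
tool_tray [(0.58, [302, 238, 383, 282]), (0.49, [393, 141, 439, 231])]
chip0 [(0.58, [295, 167, 303, 178]), (0.5, [310, 188, 321, 196]), (0.39, [340, 180, 350, 190]), (0.39, [360, 197, 370, 204])]
finial [(0.57, [166, 270, 203, 292])]
paint_pot [(0.98, [204, 111, 244, 152])]
primer_jar [(0.74, [112, 187, 157, 222]), (0.68, [310, 187, 322, 194]), (0.43, [295, 171, 304, 178])]
squeeze_bottle []
brush [(0.67, [261, 244, 286, 332])]
tape_roll [(0.59, [433, 289, 472, 3
[... 729 characters left out ...]
7, 188, 356]), (0.57, [327, 143, 383, 181]), (0.45, [220, 207, 259, 258]), (0.18, [201, 316, 359, 445])]
primer_jar []
squeeze_bottle [(0.64, [267, 118, 282, 171])]
brush [(0.94, [306, 311, 397, 344])]
tape_roll []
{'fx': 352.6514109652488, 'fy': 352.6514109652488, 'cx': 310.72298724787555, 'cy': 229.2641510301736, 'k1': -0.01784421417538877, 'T_tool_cam': array([[-4.33708674e-04, -9.58516672e-01, -2.85036142e-01,
         7.86614456e-02],
       [ 9.99999630e-01, -2.04150167e-04, -8.35077171e-04,
         9.65070019e-04],
       [ 7.42245214e-04, -2.85036399e-01,  9.58516406e-01,
        -1.61926789e-01],
       [ 0.00000000e+00,  0.00000000e+00,  0.00000000e+00,
         1.00000000e+00]])}
```

View pics/top0.png

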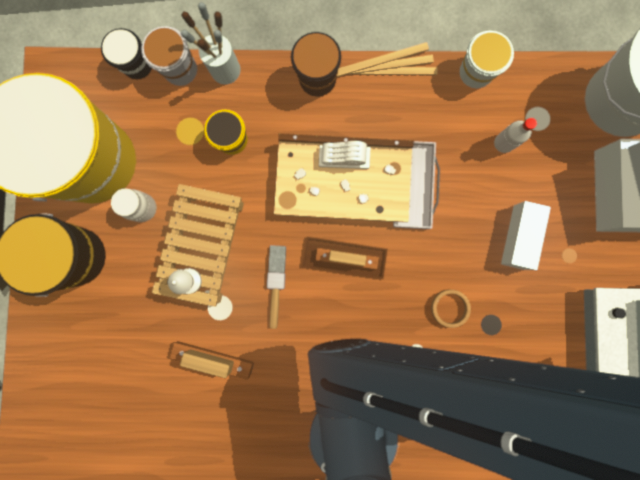

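View pics/side0.png

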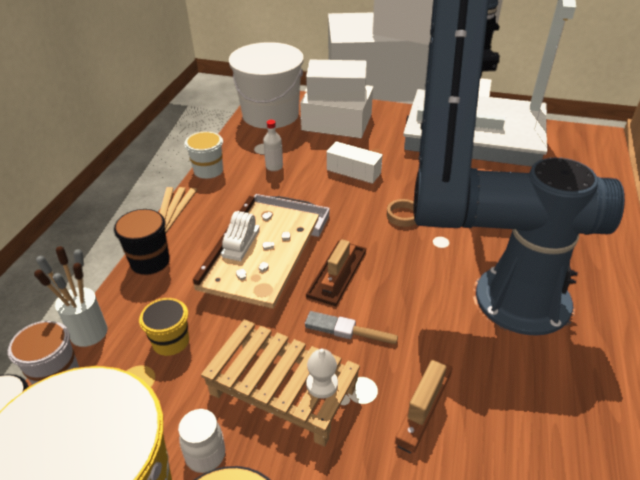

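Top view: board about (277–412, 143–222) with the bracket at (345,154) and chips near (299,175), (314,191), (346,185), (390,170) and (362,198). The scraper's tray is at (346,258), with a look-alike tray at (210,360). The blank is at (525,236), and the rack at (196,245) with the finial at (182,283).

```bash
cat > h.py <<'E'
from rig import robot
import cv2,numpy as np
from scipy.spatial.transform import Rotation as R
def cam(c,obs=None):
    m=robot.camera_model(c);K=np.array([[m['fx'],0,m['cx']],[0,m['fy'],m['cy']],[0,0,1.]]);D=np.array([m['k1'],0,0,0,0.])
    if 'xyz' in m: Rm=R.from_quat(m['orientation']).as_matrix();t=np.array(m['xyz'])
    else:
        o=obs or robot.get_obs();A=R.from_quat(o['tool_rot']).as_matrix();T=m['T_tool_cam']
        Rm=A@T[:3,:3];t=A@T[:3,3]+o['position']
    return K,D,Rm,t
def ray(C,uv):
    K,D,Rm,t=C;p=cv2.undistortPoints(np.array(uv,float).reshape(-1,1,2),K,D).reshape(-1,2)
    return np.c_[p,np.ones(len(p))]@Rm.T
def hit(C,uv,z):
    d=ray(C,uv);return C[3]+d*((z-C[3][2])/d[:,2])[:,None]
def proj(C,P):
    K,D,Rm,t=C;P=np.array(P,float).reshape(-1,3)
    return cv2.projectPoints((P-t)@Rm,np.zeros(3),np.zeros(3),K,D)[0].reshape(-1,2)
def tri(views):  # [(C,uv)...] single point; returns point, miss (m)
    A=np.zeros((3,3));b=np.zeros(3);L=[]
    for C,uv in views:
        d=ray(C,uv)[0];d/=np.linalg.norm(d);M=np.eye(3)-np.outer(d,d);A+=M;b+=M@C[3];L.append((M,C[3]))
    p=np.linalg.solve(A,b);return p,max(np.linalg.norm(M@(p-t)) for M,t in L)
def down(yaw): return R.from_euler('z',yaw)*R.from_quat([1,0,0,0])
def plan(p,yaw,start=None):
    """dp mm, rotvec in tool axes from start (pos,quat) (default: now)"""
    o=robot.get_obs();s=start or (o['position'],o['tool_rot']);A=R.from_quat(s[1])
    dp=A.inv().apply(np.array(p)-s[0])*1000;rv=(A.inv()*down(yaw)).as_rotvec()
    print('dp',dp.round(1),'rot',rv.round(4));return dp,rv
def snap(c,name,crop=None,scale=1):
    o=robot.get_obs();im=robot.camera(c)[:,:,::-1].copy();cv2.imwrite(f'pics/{name}.png',im);return im,cam(c,o)
E
python3 - <<'E'
from h import *
C=cam('top')
for n,uv,z in [('brd',[[277,143],[412,150],[408,221],[275,214]],.048),('scr',[[316,249],[378,258],[378,268],[347,258]],.05),('scrB',[[178,355],[234,370]],.03),('blank',[[517,202],[549,209],[533,269],[503,261]],.064),('rack',[[180,186],[240,199],[153,293],[214,306]],.07)]:
    print(n,hit(C,uv,z)[:,:2].round(3).tolist())
plan([.47,0,.36],np.pi/2)
E
```

```text
brd [[0.698, 0.192], [0.684, -0.131], [0.514, -0.122], [0.526, 0.193]]
scr [[0.444, 0.094], [0.425, -0.052], [0.402, -0.052], [0.424, 0.021]]
scrB [[0.19, 0.417], [0.157, 0.283]]
blank [[0.559, -0.371], [0.544, -0.444], [0.405, -0.405], [0.422, -0.337]]
rack [[0.586, 0.414], [0.557, 0.273], [0.336, 0.466], [0.309, 0.325]]
dp [ 444.9 -473.7 -137.4] rot [-0.    -0.    -1.243]
```

```bash
python3 -m jog '{"dp":[[0,0,-100],[0,0,-138],[530,-476,-138],[530,-476,-138],[530,-476,-138],[530,-476,-138],[530,-476,-138],[530,-476,-138],[530,-476,-138],[530,-476,-138],[530,-476,-138],[530,-476,-138]],"delta_rot":[[0,0,0],[0,0,0],[0,0,-1.243],[0,0,-1.243],[0,0,-1.243],[0,0,-1.243],[0,0,-1.243],[0,0,-1.243],[0,0,-1.243],[0,0,-1.243],[0,0,-1.243],[0,0,-1.243]],"gripper":[1,1,1,1,1,1,1,1,1,1,1,1]}'
python3 -c "
from h import *
print(robot.get_obs()['q']);plan([.55,.03,.36],np.pi/2)"
```

```text
time: 2.7
position: [0.4462, -0.1543, 0.3497]
tool_rot: [0.707, 0.707, 0.0, 0.001]
ft_force: [1.4, -0.9, -0.1]
grip_width: 0.0872
grip_force: 0.0
[-5.70401275e-01  1.74248128e-01  1.62033025e+00  6.66119142e-06
  1.34598211e+00 -5.70913833e-01]
dp [184.3 103.9 -10.4] rot [0.0009 0.0006 0.0005]
```

```bash
python3 -m jog '{"dp":[[184,104,-10],[184,104,-10],[184,104,-10],[184,104,-10],[184,104,-10],[184,104,-10],[184,104,-10]],"delta_rot":[[0,0,0],[0,0,0],[0,0,0],[0,0,0],[0,0,0],[0,0,0],[0,0,0]],"gripper":[1,1,1,1,1,1,1]}'
python3 - <<'E'
from h import *
import pickle
im,C=snap('wrist','w1');print(robot.get_obs()['position']);pickle.dump(C,open('w1.pkl','wb'))
for n in ['board','bracket','bracket_grip','chip_tray','scraper','tool_tray','chip0','rack','blank','finial']:
    print(n,[(round(d['score'],2),[round(v,1) for v in d['rect']]) for d in robot.search_frame(n,'wrist')][:7])
E
```

```text
time: 3.4
position: [0.5489, 0.027, 0.3589]
tool_rot: [0.707, 0.707, -0.001, -0.0]
ft_force: [0.0, 0.1, 0.2]
grip_width: 0.0869
grip_force: 0.0
[0.54875228 0.02650759 0.35897166]
board [(0.95, [287.5, 48.3, 458.3, 293.1]), (0.52, [198.2, 105.6, 259.9, 248.9])]
bracket [(0.59, [375.0, 136.0, 431.0, 227.8])]
bracket_grip [(0.6, [372.7, 134.8, 428.2, 226.8])]
chip_tray [(0.56, [279.8, 259.9, 398.1, 313.6])]
scraper [(0.93, [0.0, 2.7, 24.4, 15.6]), (0.77, [207.3, 132.5, 238.4, 240.2])]
tool_tray [(0.85, [199.4, 105.1, 260.0, 249.6])]
chip0 [(0.79, [337.3, 176.5, 355.9, 192.9]), (0.71, [361.6, 88.3, 382.8, 110.7]), (0.57, [327.2, 120.8, 346.6, 136.9]), (0.56, [363.1, 248.2, 382.9, 267.7]), (0.46, [315.1, 209.2, 332.5, 222.7])]
rack []
blank [(0.55, [373.4, 137.6, 427.2, 228.4]), (0.55, [204.9, 131.4, 241.3, 240.2])]
finial []
```

View pics/w1.png

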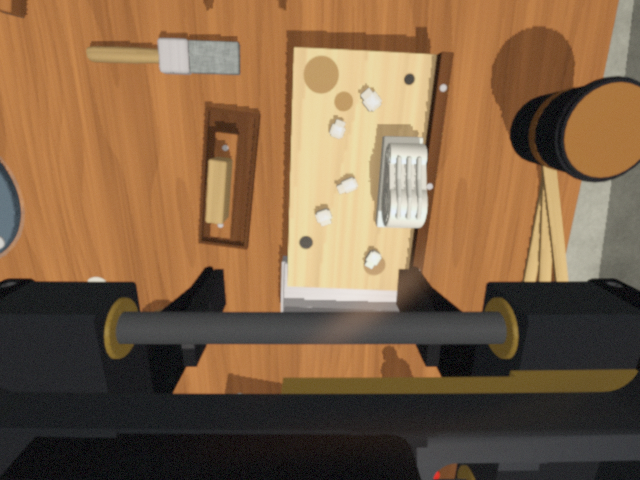

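```bash
python3 - <<'E'
from h import *
import pickle
C=pickle.load(open('w1.pkl','rb'));im=cv2.imread('pics/w1.png')
hsv=cv2.cvtColor(im,cv2.COLOR_BGR2HSV)
g=im[:,:,0].astype(float) # blue: board light, bench dark
near=[];stop=[]
for r in range(62,255,8):
    row=g[r-1:r+2].mean(0)
    a=row[270:310];d=np.diff(a);near.append((270+d.argmax()+.5,r))
for r in list(range(70,130,6))+list(range(240,270,6)):
    a=g[r-1:r+2].mean(0)[405:450];d=np.diff(a);stop.append((405+d.argmin()+.5,r))
left=[];right=[]
for c in range(300,430,10):
    a=g[:,c-1:c+2].mean(1)[35:65];left.append((c,35+np.diff(a).argmax()+.5))
for c in range(295,390,10):
    a=g[:,c-1:c+2].mean(1)[278:300];right.append((c,278+np.abs(np.diff(a)).argmax()+.5))
for n,l in (('near',near),('stop',stop),('left',left),('right',right)):
    P=hit(C,l,.048)[:,:2]
    vx,vy,x0,y0=cv2.fitLine(P.astype(np.float32),cv2.DIST_HUBER,0,.001,.001).ravel()
    res=np.abs((P[:,0]-x0)*vy-(P[:,1]-y0)*vx);print(n,'dir',np.degrees(np.arctan2(vy,vx)).round(2),'pt',(x0.round(4),y0.round(4)),'med res mm',(np.median(res)*1e3).round(2), (res.max()*1e3).round(1))
side=cv2.imread('pics/side0.png')[185:325,180:380]; a=cv2.resize(side,(560,392),interpolation=cv2.INTER_CUBIC)[:,:400]
b=cv2.resize(im[115:245,340:450],None,fx=3,fy=3,interpolation=cv2.INTER_CUBIC)
out=np.zeros((392,735,3),np.uint8);out[:,:400]=a;out[:390,402:402+330]=b;cv2.imwrite('pics/z1.png',out)
E
```

```text
near dir 87.45 pt (np.float32(0.5216), np.float32(0.0589)) med res mm 0.3 0.7
stop dir 87.25 pt (np.float32(0.6983), np.float32(0.0772)) med res mm 0.37 17.7
left dir -2.48 pt (np.float32(0.6043), np.float32(0.1928)) med res mm 0.27 0.4
right dir 1.44 pt (np.float32(0.592), np.float32(-0.1279)) med res mm 2.57 12.2
```

View pics/z1.png

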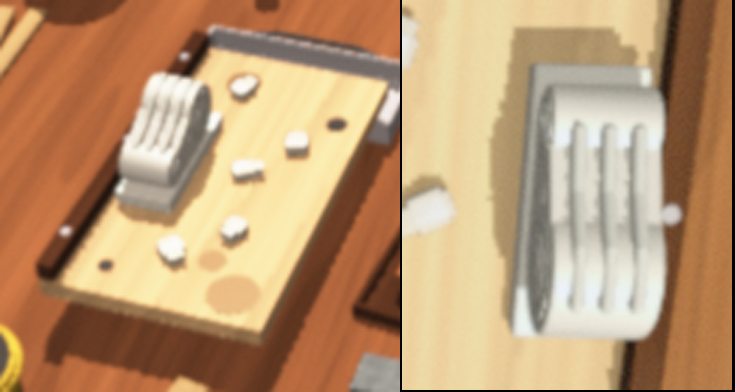

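```bash
python3 - <<'E'
from h import *
import pickle
C=pickle.load(open('w1.pkl','rb'));S=cam('side')
print(hit(C,[[382.7,136.7],[377.7,226.7],[422.7,137.7]],.062).round(4))
O=np.array([.6159,.0321,0]);Rb=R.from_euler('z',-.0455)
P=Rb.inv().apply(hit(C,[[382.7,136.7],[377.7,226.7],[422.7,137.7]],.062)-O);print(P.round(4))
yc=P[:2,1].mean();xc=P[:2,0].mean()+.025
print(xc,yc)
im=cv2.imread('pics/side0.png');wm=cv2.imread('pics/w1.png')
outs=[]
for s in(1,-1):   # s=1: bracket +x along board +y
    th=np.linspace(0,2*np.pi,40);pts=[]
    for cx,r,zc in((-22,30,40),(36,20,27)):
        for y in(-22,22):
            for t in th: pts.append((cx+r*np.cos(t),y,zc+r*np.sin(t)))
    for z in(0,14):
        for a in np.linspace(-1,1,60):
            for y in(-25,25): pts.append((60*a,y,z))
    pts=np.array(pts)/1000
    q=np.c_[xc-s*pts[:,1],yc+s*pts[:,0],pts[:,2]+.048]
    W=Rb.apply(q)+O
    for I,K,x0,y0,w in((im,S,200,190,80),(wm,C,355,125,110)):
        a=cv2.resize(I[y0:y0+w,x0:x0+w],(390,390),interpolation=cv2.INTER_CUBIC)
        for u,v in (proj(K,W)-[x0-.5,y0-.5])*390/w: cv2.circle(a,(int(u),int(v)),1,(0,0,255),-1)
        outs.append(a)
o=np.vstack([np.hstack(outs[:2]),np.hstack(outs[2:])]);cv2.imwrite('pics/z2.png',cv2.resize(o,(600,600)))
E
```

```text
[[ 0.6398  0.09    0.062 ]
 [ 0.6397 -0.0282  0.062 ]
 [ 0.6904  0.0888  0.062 ]]
[[ 0.0212  0.0589  0.062 ]
 [ 0.0265 -0.0591  0.062 ]
 [ 0.0719  0.0601  0.062 ]]
0.04884890224079428 -0.00013396625301894186
```

View pics/z2.png

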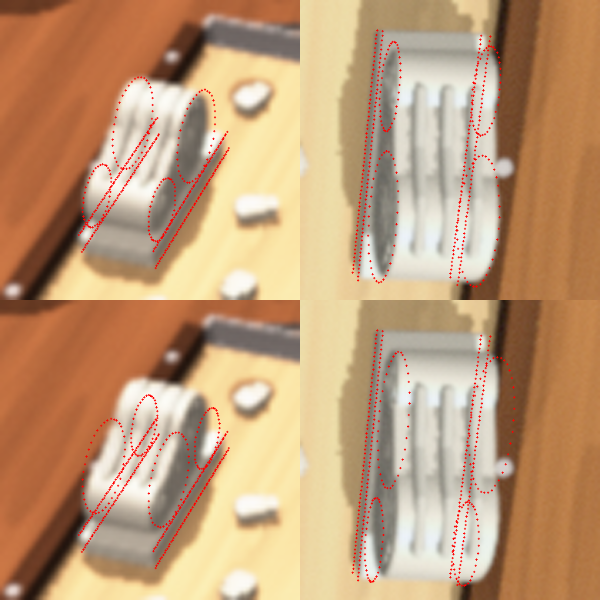

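Overlay: the bracket's big scroll points to -y, with the foot centred at about (0.665, 0.031) and its long axis along world y. The scraper tray and all five chips show clearly in w1.

```bash
python3 -m jog '{"dp":[[-10,116,0],[-10,116,0],[-10,116,0],[-10,116,200],[-10,116,200],[-10,116,200],[-10,116,200],[-10,116,200],[-10,116,260],[-10,116,260],[-10,116,286],[-10,116,286]],"delta_rot":[[0,0,0],[0,0,0],[0,0,0],[0,0,0],[0,0,0],[0,0,0],[0,0,0],[0,0,0],[0,0,0],[0,0,0],[0,0,0],[0,0,0]],"gripper":[1,1,1,1,1,1,1,1,1,1,1,1]}' 15
python3 -m jog '{"dp":[[0,0,0],[0,0,0],[0,0,0],[0,0,0],[0,0,0],[0,0,0],[0,0,0],[0,0,0]],"delta_rot":[[0,0,0],[0,0,0],[0,0,0],[0,0,0],[0,0,0],[0,0,0],[0,0,0],[0,0,0]],"gripper":[0.3,0,0,0,0,0,0,0]}' 15
```

```text
time: 5.15
position: [0.6645, 0.0179, 0.0727]
tool_rot: [0.707, 0.707, -0.001, -0.001]
ft_force: [-0.7, -0.5, -0.6]
grip_width: 0.0868
grip_force: 0.0
time: 5.95
position: [0.6653, 0.0178, 0.0731]
tool_rot: [0.707, 0.707, -0.0, -0.0]
ft_force: [-0.4, -0.2, 0.6]
grip_width: 0.0444
grip_force: 1.5
```

```bash
python3 -m jog '{"dp":[[0,0,0],[0,0,0],[0,0,-10],[0,0,-30],[0,0,-80],[0,0,-120],[0,0,-160],[0,0,-200],[0,0,-230],[0,0,-250],[0,0,-250],[0,0,-250]],"delta_rot":[[0,0,0],[0,0,0],[0,0,0],[0,0,0],[0,0,0],[0,0,0],[0,0,0],[0,0,0],[0,0,0],[0,0,0],[0,0,0],[0,0,0]],"gripper":[-0.3,-0.3,-0.3,-0.3,-0.3,-0.3,-0.3,-0.3,-0.3,-0.3,-0.3,-0.3]}' 15
python3 -m jog '{"dp":[[30,-25,0],[70,-55,0],[115,-85,0],[155,-115,0],[195,-145,0],[235,-175,0],[265,-200,0],[282,-215,0],[282,-215,0],[282,-215,0],[282,-215,0]],"delta_rot":[[0,0,0],[0,0,0],[0,0,0],[0,0,0],[0,0,0],[0,0,0],[0,0,0],[0,0,0],[0,0,0],[0,0,0],[0,0,0]],"gripper":[-0.3,-0.3,-0.3,-0.3,-0.3,-0.3,-0.3,-0.3,-0.3,-0.3,-0.3]}' 15
python3 - <<'E'
from h import *
import pickle
im,C=snap('wrist','w2');pickle.dump(C,open('w2.pkl','wb'))
for n in ['rack','finial','bracket']:
    print(n,[(round(d['score'],2),[round(v,1) for v in d['rect']]) for d in robot.search_frame(n,'wrist')][:4])
E
```

```text
time: 7.15
position: [0.6651, 0.0179, 0.3232]
tool_rot: [0.707, 0.707, 0.0, 0.0]
ft_force: [-0.3, -0.1, -1.7]
grip_width: 0.0436
grip_force: 15.0
time: 8.25
position: [0.451, 0.2989, 0.3222]
tool_rot: [0.707, 0.707, -0.001, -0.0]
ft_force: [0.0, 0.4, -0.9]
grip_width: 0.0439
grip_force: 15.0
rack [(0.87, [190.8, 35.4, 436.6, 215.1])]
finial [(0.88, [193.3, 83.5, 261.7, 144.7])]
bracket [(0.56, [254.6, 135.6, 368.7, 379.0])]
```

View pics/w2.png

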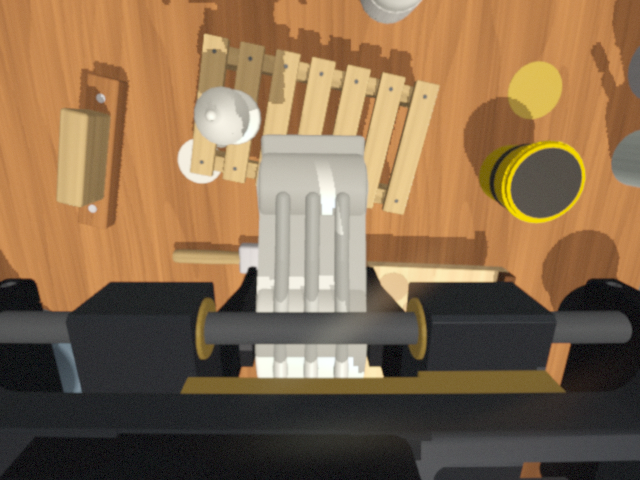

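```bash
python3 - <<'E'
from h import *
import pickle
C=pickle.load(open('w2.pkl','rb'))
uv=[[416,82],[438,84],[405,214],[385,211],[383,73],[405,76],[205,36],[227,38],[190,175]]
H=hit(C,uv,.07);print(H.round(4).tolist())
print(np.linalg.norm(H[0]-H[3]),np.linalg.norm(H[6]-H[1]),np.linalg.norm(H[0]-H[1]),np.linalg.norm(H[4]-H[5]))
ux=H[1]-H[6];print('yaw',np.arctan2(ux[1],ux[0]),np.arctan2(-(H[0]-H[3])[0],(H[0]-H[3])[1]))
T=cam('top');print('tri',tri([(C,[438,84]),(T,[180,186])]),tri([(C,[405,214]),(T,[240,199])]) )
E
```

```text
[[0.5665, 0.4212, 0.07], [0.5909, 0.4192, 0.07], [0.5653, 0.2724, 0.07], [0.5408, 0.2761, 0.07], [0.5299, 0.4302, 0.07], [0.5541, 0.4273, 0.07], [0.3394, 0.4671, 0.07], [0.3626, 0.465, 0.07], [0.3094, 0.3199, 0.07]]
0.14729927732494522 0.25601629222298883 0.024422611113855085 0.024333027587687666
yaw -0.18824887733651283 -0.1754087560826015
tri (array([0.59007703, 0.41820085, 0.06355999]), np.float64(0.0032275254273197527)) (array([0.5603559 , 0.27276602, 0.0742506 ]), np.float64(0.0037647128743311725))
```

w2: the rack's seven slats run from (205,36) to (438,84), the finial stands at (227,115) and the far end is free. The bracket is held at (312,250).

```bash
python3 -m jog '{"dp":[[20,45,0],[40,90,0],[40,90,40],[40,90,80],[40,90,120],[40,90,160],[40,90,190],[40,90,205],[40,90,212],[40,90,212],[40,90,212]],"delta_rot":[[0,0,0.09],[0,0,0.182],[0,0,0.182],[0,0,0.182],[0,0,0.182],[0,0,0.182],[0,0,0.182],[0,0,0.182],[0,0,0.182],[0,0,0.182],[0,0,0.182]],"gripper":[-0.3,-0.3,-0.3,-0.3,-0.3,-0.3,-0.3,-0.3,-0.3,-0.3,-0.3]}' 15
python3 - <<'E'
from h import *
o=robot.get_obs();print(o['ft_force']);plan([.5406,.3387,.095],np.pi/2-.182)
S=cam('side');im,_=snap('side','s2');cv2.imwrite('pics/s2c.png',cv2.resize(im[280:460,180:400],None,fx=3,fy=3,interpolation=cv2.INTER_CUBIC))
E
```

```text
time: 9.55
position: [0.5419, 0.3402, 0.1128]
tool_rot: [0.768, 0.64, 0.002, 0.0]
ft_force: [-0.1, -0.4, -0.3]
grip_width: 0.0442
grip_force: 15.0
[-0.08205513 -0.3736141  -0.26172301]
dp [-1.8 -1.  17.8] rot [ 0.0028 -0.0018 -0.0002]
```

View pics/s2c.png

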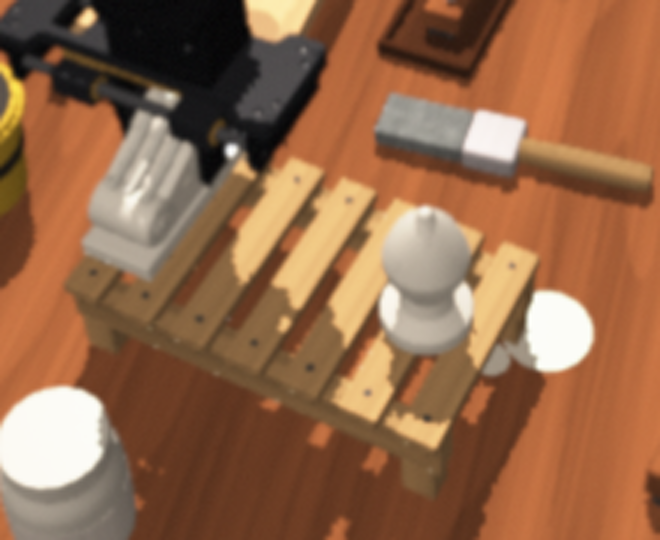

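Side crop: the bracket hangs level over the two far slats at (150,220). I'll lower it softly.

```bash
python3 -m jog '{"dp":[[-1,-1,5],[-1,-1,9],[-1,-1,12],[-1,-1,14],[-1,-1,15],[-1,-1,16],[-1,-1,17],[-1,-1,17]],"delta_rot":[[0,0,0],[0,0,0],[0,0,0],[0,0,0],[0,0,0],[0,0,0],[0,0,0],[0,0,0]],"gripper":[-0.3,-0.3,-0.3,-0.3,-0.3,-0.3,-0.3,-0.3]}' 15
```

```text
time: 10.4
position: [0.5394, 0.339, 0.095]
tool_rot: [0.768, 0.64, 0.0, 0.0]
ft_force: [-1.4, -0.2, 4.8]
grip_width: 0.0441
grip_force: 15.0
```

```bash
python3 -m jog '{"dp":[[0,0,0],[0,0,0],[0,0,0],[0,0,0],[0,0,0],[0,0,-15],[0,0,-60],[0,0,-110],[0,0,-160],[0,0,-160]],"delta_rot":[[0,0,0],[0,0,0],[0,0,0],[0,0,0],[0,0,0],[0,0,0],[0,0,0],[0,0,0],[0,0,0],[0,0,0]],"gripper":[0.1,0.3,0.6,0.9,0.9,0.9,0.9,0.9,0.9,0.9]}' 15
python3 - <<'E'
from h import *
plan([.43,.0,.26],np.pi/2)
E
```

```text
time: 11.4
position: [0.5441, 0.3412, 0.2644]
tool_rot: [0.768, 0.64, 0.009, 0.003]
ft_force: [0.6, 0.5, 0.7]
grip_width: 0.0823
grip_force: 0.0
dp [-3.562e+02 -5.060e+01 -2.000e-01] rot [ 0.0169 -0.0089 -0.1818]
```

```bash
python3 -m jog '{"dp":[[-356,-50,0],[-356,-50,0],[-356,-50,0],[-356,-50,0],[-356,-50,0],[-356,-50,0],[-356,-50,0],[-356,-50,0],[-356,-50,0],[-356,-50,0]],"delta_rot":[[0,0,-0.182],[0,0,-0.182],[0,0,-0.182],[0,0,-0.182],[0,0,-0.182],[0,0,-0.182],[0,0,-0.182],[0,0,-0.182],[0,0,-0.182],[0,0,-0.182]],"gripper":[0.6,0.6,0.6,0.6,0.6,0.6,0.6,0.6,0.6,0.6]}' 15
python3 - <<'E'
from h import *
import pickle
im,C=snap('wrist','w3');pickle.dump(C,open('w3.pkl','wb'))
snap('side','s3')
d=robot.search_frame('bracket','side');print(d[:2])
for n in ['scraper','tool_tray']:
    print(n,[(round(d['score'],2),[round(v,1) for v in d['rect']]) for d in robot.search_frame(n,'wrist')][:4])
s=cv2.imread('pics/s3.png')[280:460,180:400]
o=np.hstack([im[:, 60:460],np.vstack([cv2.resize(s,(400,327)),np.zeros((153,400,3),np.uint8)])])
cv2.imwrite('pics/z3.png',o)
E
```

```text
time: 12.4
position: [0.4262, -0.0016, 0.2546]
tool_rot: [0.707, 0.707, 0.001, 0.0]
ft_force: [-0.1, -0.3, -0.1]
grip_width: 0.0695
grip_force: 0.0
[{'rect': [210.1, 312.7, 262.4, 375.3], 'score': 0.94}, {'rect': [281.7, 232.1, 292.5, 240.1], 'score': 0.46}]
scraper [(0.91, [289.8, 105.0, 331.6, 244.2])]
tool_tray [(0.95, [268.3, 74.1, 355.8, 259.3]), (0.53, [457.7, 87.6, 482.1, 113.1])]
```

View pics/z3.png

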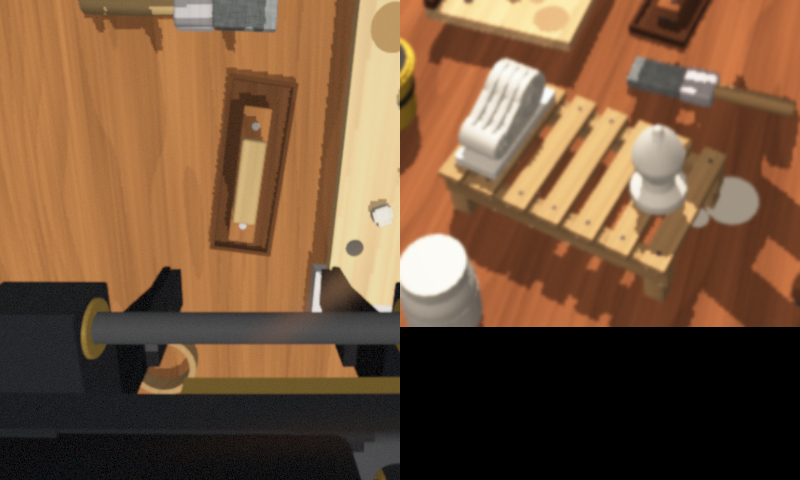

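z3: the bracket stands level on the rack's two far slats and the finial is untouched. The scraper's grip top is at about (309,181) in w3, and the tray corners run from (289,72) to (330,254).

```bash
python3 - <<'E'
from h import *
import pickle
C=pickle.load(open('w3.pkl','rb'));im=cv2.imread('pics/w3.png')
sub=im[120:240,280:345];m=((sub[:,:,0]>75)&(sub[:,:,2]>150)).astype(np.uint8)
n,l,st,ce=cv2.connectedComponentsWithStats(m);k=1+st[1:,4].argmax()
ys,xs=np.where(l==k);b=cv2.boxPoints(cv2.minAreaRect(np.c_[xs+280,ys+120].astype(np.float32)));print(b.round(1).tolist(),st[k])
H=hit(C,b,.069);c=H.mean(0);print(H[:,:2].round(4).tolist(),c.round(4))
e=[np.linalg.norm(H[i]-H[(i+1)%4]) for i in range(4)];print(np.round(e,4))
i=int(np.argmax(e[:2]));d=H[(i+1)%4]-H[i];print('yaw',np.arctan2(d[1],d[0])%np.pi)
t=[[289,72],[356,81],[330,254],[270,247]];Ht=hit(C,t,.012);print('tray',Ht[:,:2].round(4).tolist(),Ht.mean(0),np.linalg.norm(Ht[0]-Ht[3]))
d=Ht[0]-Ht[3]+Ht[1]-Ht[2];print(np.arctan2(d[1],d[0]))
# height via w1
C1=pickle.load(open('w1.pkl','rb'));im=cv2.imread('pics/w1.png')
sub=im[145:240,195:245];m=((sub[:,:,0]>75)&(sub[:,:,2]>150)).astype(np.uint8)
n,l,st,ce=cv2.connectedComponentsWithStats(m);k=1+st[1:,4].argmax();c1=ce[k]+[195,145];print(st[k],c1)
print('tri',tri([(C,b.mean(0)),(C1,c1)]))
E
```

```text
[[289.70001220703125, 229.0], [302.3999938964844, 138.8000030517578], [326.5, 142.1999969482422], [313.79998779296875, 232.39999389648438]] [  12   20   35   91 2071]
[[0.4054, -0.0267], [0.4191, 0.0632], [0.4422, 0.06], [0.4301, -0.0304]] [0.4242 0.0166 0.069 ]
[0.091  0.0233 0.0912 0.025 ]
yaw 1.4194724547492337
tray [[0.4041, 0.13], [0.4754, 0.1211], [0.4505, -0.0755], [0.3775, -0.0663]] [0.4268815  0.02733275 0.012     ] 0.1981266634983679
1.4404582396613026
[  10   15   22   69 1222] [215.82324059 192.65220949]
tri (array([0.42430571, 0.01810099, 0.06378057]), np.float64(0.0007968318971307359))
```

```bash
python3 -m jog '{"dp":[[21,-2,0],[21,-2,50],[21,-2,100],[21,-2,150],[21,-2,190],[21,-2,210],[21,-2,219],[21,-2,219],[21,-2,219]],"delta_rot":[[0,0,0.14],[0,0,0.14],[0,0,0.14],[0,0,0.14],[0,0,0.14],[0,0,0.14],[0,0,0.14],[0,0,0.14],[0,0,0.14]],"gripper":[0.6,0.6,0.6,0.6,0.6,0.6,0.6,0.6,0.6]}' 35
python3 -m jog '{"dp":[[0,0,0],[0,0,0],[0,0,0],[0,0,0],[0,0,0],[0,0,0],[0,0,0],[0,0,0],[0,0,0],[0,0,0]],"delta_rot":[[0,0,0],[0,0,0],[0,0,0],[0,0,0],[0,0,0],[0,0,0],[0,0,0],[0,0,0],[0,0,0],[0,0,0]],"gripper":[-0.9,-0.9,-0.9,-0.9,-0.9,-0.9,-0.9,-0.9,-0.9,-0.9]}' 35
```

```text
time: 13.55
position: [0.4245, 0.0191, 0.0358]
tool_rot: [0.755, 0.656, 0.0, 0.001]
ft_force: [0.3, -0.5, 0.5]
grip_width: 0.0699
grip_force: 0.0
time: 14.55
position: [0.4238, 0.0189, 0.0352]
tool_rot: [0.755, 0.656, -0.0, 0.0]
ft_force: [0.2, -0.5, 1.9]
grip_width: 0.0239
grip_force: 35.0
```

```bash
python3 -m jog '{"dp":[[0,0,-10],[0,0,-40],[0,0,-90],[0,0,-140],[0,0,-170],[0,0,-170],[0,0,-170]],"delta_rot":[[0,0,0],[0,0,0],[0,0,0],[0,0,0],[0,0,0],[0,0,0],[0,0,0]],"gripper":[-0.9,-0.9,-0.9,-0.9,-0.9,-0.9,-0.9]}' 35
python3 - <<'E'
from h import *
import pickle
C=pickle.load(open('w1.pkl','rb'))
O=np.array([.6159,.0321,0]);Rb=R.from_euler('z',-.0455)
for r in [[337.3,176.5,355.9,192.9],[361.6,88.3,382.8,110.7],[327.2,120.8,346.6,136.9],[363.1,248.2,382.9,267.7],[315.1,209.2,332.5,222.7]]:
    P=Rb.inv().apply(hit(C,[r[:2],r[2:]],.052)-O)*1000;print(P[:,:2].round(0).tolist())
for xb,yb in((3,146),(3,-185)):
    w=Rb.apply([xb/1e3,yb/1e3,0])+O;print(w);plan([w[0],w[1],.2],-.0455)
E
```

```text
time: 15.25
position: [0.4233, 0.019, 0.2057]
tool_rot: [0.755, 0.656, 0.0, 0.0]
ft_force: [-0.5, 0.1, -2.2]
grip_width: 0.0239
grip_force: 35.0
[[-32.0, 5.0], [-5.0, -16.0]]
[[-9.0, 116.0], [20.0, 90.0]]
[[-49.0, 75.0], [-23.0, 56.0]]
[[11.0, -94.0], [42.0, -123.0]]
[[-59.0, -41.0], [-34.0, -59.0]]
[0.6255376  0.17781244 0.        ]
dp [185.4 178.1   5.9] rot [ 1.0000e-03 -7.0000e-04  1.4765e+00]
[ 0.6104823  -0.15284499  0.        ]
dp [-144.1  209.3    6. ] rot [ 1.0000e-03 -7.0000e-04  1.4765e+00]
```

```bash
python3 -m jog '{"dp":[[181,167,0],[181,167,0],[181,167,0],[181,167,0],[181,167,0],[181,167,0],[181,167,0],[181,167,0],[181,167,0],[181,167,0],[181,167,0],[181,167,0]],"delta_rot":[[0,0,1.476],[0,0,1.476],[0,0,1.476],[0,0,1.476],[0,0,1.476],[0,0,1.476],[0,0,1.476],[0,0,1.476],[0,0,1.476],[0,0,1.476],[0,0,1.476],[0,0,1.476]],"gripper":[-0.9,-0.9,-0.9,-0.9,-0.9,-0.9,-0.9,-0.9,-0.9,-0.9,-0.9,-0.9]}' 35
python3 - <<'E'
from h import *
import pickle
O=np.array([.6159,.0321,0]);Rb=R.from_euler('z',-.0455)
w=Rb.apply([-.008,.143,0])+O;plan([w[0],w[1],.088],-.0455)
im,C=snap('wrist','w4');pickle.dump(C,open('w4.pkl','wb'))
E
```

```text
time: 16.45
position: [0.6131, 0.1746, 0.2029]
tool_rot: [1.0, -0.021, -0.002, 0.0]
ft_force: [-0.4, 0.4, -1.9]
grip_width: 0.0237
grip_force: 35.0
dp [  1.8  -0.8 114.9] rot [0.0007 0.0044 0.0033]
```

View pics/w4.png

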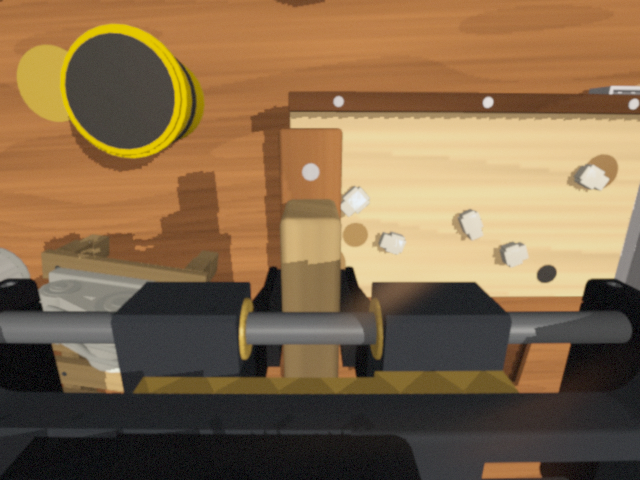

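w4: scraper held straight, its far end at (312,128). All five chips lie to its right at (355,200), (391,242), (470,223), (514,253) and (593,177), and nothing else is loose on the board.

```bash
python3 - <<'E'
from h import *
import pickle
C=pickle.load(open('w4.pkl','rb'));o=robot.get_obs()
A=R.from_quat(o['tool_rot'])
for uv in([282,128],[342,128]): 
    for zz in(.192,.197): print((A.inv().apply(hit(C,[uv],zz)[0]-o['position'])*1000).round(1))
O=np.array([.6159,.0321,0]);Rb=R.from_euler('z',-.0455)
for uv in([345,208],[343,200],[593,177],[514,253],[391,242]): print((Rb.inv().apply(hit(C,[uv],.05)-O)*1000).round(0))
E
```

```text
[ 77.1 -12.8  11.1]
[ 77.1 -12.4   6.1]
[77.1 15.4 11.1]
[77.1 15.   6.1]
[[ -4. 110.  50.]]
[[  3. 112.  50.]]
[[  25. -113.   50.]]
[[-48. -53.  50.]]
[[-37.  66.  50.]]
```

```bash
python3 -m jog '{"dp":[[1,0,40],[1,0,80],[1,0,105],[1,0,115],[1,0,119],[1,0,121],[1,0,122],[1,0,123],[1,0,124]],"delta_rot":[[0,0,0],[0,0,0],[0,0,0],[0,0,0],[0,0,0],[0,0,0],[0,0,0],[0,0,0],[0,0,0]],"gripper":[-0.9,-0.9,-0.9,-0.9,-0.9,-0.9,-0.9,-0.9,-0.9]}' 35
python3 - <<'E'
from h import *
O=np.array([.6159,.0321,0]);Rb=R.from_euler('z',-.0455)
w=Rb.apply([-.008,-.185,0])+O;print(w);plan([w[0],w[1],.0790],-.0455)
E
```

```text
time: 17.4
position: [0.6161, 0.1749, 0.0823]
tool_rot: [1.0, -0.023, 0.001, -0.0]
ft_force: [-1.3, -0.5, -1.6]
grip_width: 0.0241
grip_force: 35.0
[ 0.59949368 -0.15234466  0.        ]
dp [ -1.8 327.7   3.2] rot [-0.0003 -0.0021  0.0004]
```

```bash
python3 -m jog '{"dp":[[0,0,1],[0,0,2],[0,0,3],[0,8,3],[0,22,3],[0,38,3],[0,55,3],[0,72,3],[0,90,3],[0,108,3],[0,126,3],[0,144,3]],"delta_rot":[[0,0,0],[0,0,0],[0,0,0],[0,0,0],[0,0,0],[0,0,0],[0,0,0],[0,0,0],[0,0,0],[0,0,0],[0,0,0],[0,0,0]],"gripper":[-0.9,-0.9,-0.9,-0.9,-0.9,-0.9,-0.9,-0.9,-0.9,-0.9,-0.9,-0.9]}' 35
python3 - <<'E'
from h import *
im,C=snap('wrist','w5');print(robot.get_obs()['ft_force'])
O=np.array([.6159,.0321,0]);Rb=R.from_euler('z',-.0455)
for d in robot.search_frame('chip0','wrist')[:8]:
    r=d['rect'];print(round(d['score'],2),np.round(r),(Rb.inv().apply(hit(C,[[(r[0]+r[2])/2,(r[1]+r[3])/2]],.052)-O)*1000).round(0))
w=Rb.apply([-.008,-.185,0])+O;plan([w[0],w[1],.079],-.0455)
E
```

```text
time: 18.6
position: [0.6088, 0.0293, 0.0783]
tool_rot: [1.0, -0.023, 0.0, -0.0]
ft_force: [0.6, 0.9, 0.2]
grip_width: 0.0238
grip_force: 35.0
[-0.03822855 -1.75263349 -0.34393803]
0.79 [339. 210. 376. 264.] [[ 11. -30.  52.]]
0.67 [478. 188. 532. 232.] [[  27. -111.   52.]]
0.66 [343. 261. 388. 291.] [[-12. -36.  52.]]
dp [ -0.9 180.4  -0.5] rot [ 0.0011 -0.0003 -0.0024]
```

```bash
python3 -m jog '{"dp":[[0,10,0],[0,25,0],[0,41,0],[0,57,0],[0,73,0],[0,89,0],[0,105,0],[0,120,0],[0,134,0],[0,147,0],[0,159,0],[0,170,0]],"delta_rot":[[0,0,0],[0,0,0],[0,0,0],[0,0,0],[0,0,0],[0,0,0],[0,0,0],[0,0,0],[0,0,0],[0,0,0],[0,0,0],[0,0,0]],"gripper":[-0.9,-0.9,-0.9,-0.9,-0.9,-0.9,-0.9,-0.9,-0.9,-0.9,-0.9,-0.9]}' 35
python3 -m jog '{"dp":[[0,6,0],[0,12,0],[0,16,0],[0,16,0],[0,16,-20],[0,0,-60],[0,-30,-110],[0,-50,-150],[0,-50,-150]],"delta_rot":[[0,0,0],[0,0,0],[0,0,0],[0,0,0],[0,0,0],[0,0,0],[0,0,0],[0,0,0],[0,0,0]],"gripper":[-0.9,-0.9,-0.9,-0.9,-0.9,-0.9,-0.9,-0.9,-0.9]}' 35
python3 - <<'E'
from h import *
im,C=snap('wrist','w6');im2,_=snap('top','t6')
O=np.array([.6159,.0321,0]);Rb=R.from_euler('z',-.0455)
for d in robot.search_frame('chip0','wrist')[:8]:
    r=d['rect'];print(round(d['score'],2),np.round(r),(Rb.inv().apply(hit(C,[[(r[0]+r[2])/2,(r[1]+r[3])/2]],.01)-O)*1000).round(0))
a=cv2.resize(im2[115:295,255:455],(400,360),interpolation=cv2.INTER_CUBIC)
o=np.hstack([cv2.resize(im,(480,360)),a[:,:310]]);cv2.imwrite('pics/z6.png',o)
E
```

```text
time: 19.9
position: [0.6011, -0.14, 0.0781]
tool_rot: [1.0, -0.023, -0.0, 0.0]
ft_force: [0.1, 0.6, -1.4]
grip_width: 0.0238
grip_force: 35.0
time: 20.8
position: [0.6071, -0.0868, 0.235]
tool_rot: [1.0, -0.021, 0.006, 0.001]
ft_force: [1.5, -0.5, -1.2]
grip_width: 0.0236
grip_force: 35.0
0.91 [363. 139. 383. 166.] [[  49. -187.   10.]]
0.86 [360. 242. 379. 262.] [[ -65. -189.   10.]]
0.62 [  1. 250.  10. 273.] [[-77. 242.  10.]]
0.51 [356. 218. 365. 237.] [[ -35. -177.   10.]]
0.51 [353. 196. 365. 219.] [[ -11. -175.   10.]]
0.16 [279. 127. 343. 377.] [[ -64. -120.   10.]]
```

View pics/z6.png

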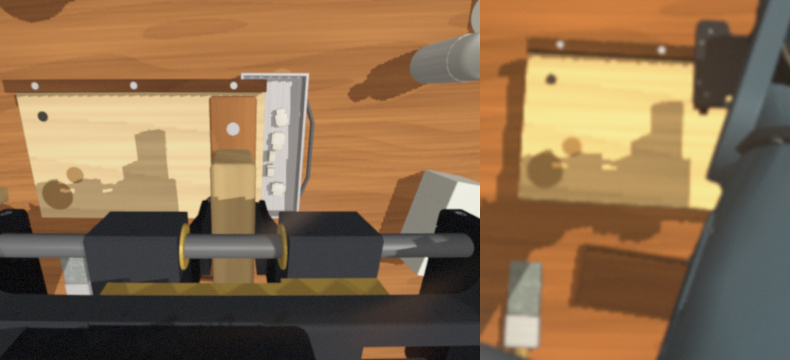

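z6: all five chips lie in the chip tray at about (275,117–190) in the left half, and the board shows clean. Next I'll put the scraper back where it was picked up.

```bash
python3 -c "
from h import *
plan([.4240,.0190,.205],1.4306)"
```

```text
dp [-183.4  -99.4   23. ] rot [-4.0000e-04  8.0000e-04 -1.4746e+00]
```

```bash
python3 -m jog '{"dp":[[-183,-99,23],[-183,-99,23],[-183,-99,23],[-183,-99,23],[-183,-99,23],[-183,-99,23],[-183,-99,23],[-183,-99,23],[-183,-99,23],[-183,-99,23],[-183,-99,23],[-183,-99,23]],"delta_rot":[[0,0,-1.475],[0,0,-1.475],[0,0,-1.475],[0,0,-1.475],[0,0,-1.475],[0,0,-1.475],[0,0,-1.475],[0,0,-1.475],[0,0,-1.475],[0,0,-1.475],[0,0,-1.475],[0,0,-1.475]],"gripper":[-0.9,-0.9,-0.9,-0.9,-0.9,-0.9,-0.9,-0.9,-0.9,-0.9,-0.9,-0.9]}' 35
python3 -c "
from h import *
import time
plan([.4240,.0190,.036],1.4306)
im,C=snap('wrist','w7');plan([.4240,.0190,.036],1.4306)"
```

```text
time: 22.15
position: [0.4242, 0.018, 0.204]
tool_rot: [0.756, 0.654, -0.001, -0.001]
ft_force: [-0.0, -1.3, -1.0]
grip_width: 0.0236
grip_force: 35.0
dp [  1.    0.2 168. ] rot [-0.0031 -0.0001 -0.0043]
dp [ 9.000e-01 -1.000e-01  1.682e+02] rot [-0.0024 -0.0001 -0.0037]
```

```bash
python3 -m jog '{"dp":[[1,0,45],[1,0,90],[1,0,130],[1,0,150],[1,0,160],[1,0,164],[1,0,166],[1,0,167],[1,0,168],[1,0,168]],"delta_rot":[[0,0,-0.004],[0,0,-0.004],[0,0,-0.004],[0,0,-0.004],[0,0,-0.004],[0,0,-0.004],[0,0,-0.004],[0,0,-0.004],[0,0,-0.004],[0,0,-0.004]],"gripper":[-0.9,-0.9,-0.9,-0.9,-0.9,-0.9,-0.9,-0.9,-0.9,-0.9]}' 35
```

```text
time: 23.2
position: [0.4258, 0.0191, 0.0378]
tool_rot: [0.754, 0.657, 0.001, 0.001]
ft_force: [-0.8, 0.4, -1.3]
grip_width: 0.0236
grip_force: 35.0
```

```bash
python3 -m jog '{"dp":[[0,-1,1],[0,-1,2],[0,-1,3],[0,-1,3],[0,-1,3]],"delta_rot":[[0,0,0],[0,0,0],[0,0,0],[0,0,0],[0,0,0]],"gripper":[-0.9,-0.9,-0.9,-0.9,-0.9]}' 35
```

```text
time: 23.7
position: [0.4242, 0.0194, 0.0352]
tool_rot: [0.754, 0.657, 0.0, 0.0]
ft_force: [-1.6, -0.3, 11.0]
grip_width: 0.0237
grip_force: 35.0
```

```bash
python3 -m jog '{"dp":[[0,0,0],[0,0,0],[0,0,0],[0,0,0],[0,0,0],[0,0,-30],[0,0,-80],[0,0,-130],[0,0,-180],[0,0,-230],[0,0,-240],[0,0,-240]],"delta_rot":[[0,0,0],[0,0,0],[0,0,0],[0,0,0],[0,0,0],[0,0,0],[0,0,0],[0,0,0],[0,0,0],[0,0,0],[0,0,0],[0,0,0]],"gripper":[0,0.3,0.6,0.6,0.6,0.6,0.6,0.6,0.6,0.6,0.6,1]}' 15
python3 -c "
from h import *
plan([.435,-.377,.28],-.24)"
```

```text
time: 24.9
position: [0.4252, 0.0192, 0.2758]
tool_rot: [0.754, 0.657, 0.001, 0.002]
ft_force: [0.1, 0.2, 0.3]
grip_width: 0.0723
grip_force: 0.0
dp [-391.1   63.8   -3.7] rot [ 0.0041 -0.0039  1.6739]
```

```bash
python3 -m jog '{"dp":[[-391,64,-4],[-391,64,-4],[-391,64,-4],[-391,64,-4],[-391,64,-4],[-391,64,-4],[-391,64,-4],[-391,64,-4],[-391,64,-4],[-391,64,-4],[-391,64,-4],[-391,64,-4]],"delta_rot":[[0,0,1.674],[0,0,1.674],[0,0,1.674],[0,0,1.674],[0,0,1.674],[0,0,1.674],[0,0,1.674],[0,0,1.674],[0,0,1.674],[0,0,1.674],[0,0,1.674],[0,0,1.674]],"gripper":[1,1,1,1,1,1,1,1,1,1,1,1]}' 15
python3 - <<'E'
from h import *
import pickle
snap('wrist','w8')
im,C=snap('wrist','w8');pickle.dump(C,open('w8.pkl','wb'))
o=robot.get_obs();print(o['position'],o['tool_rot'])
ds=robot.search_frame('blank','wrist');print(ds[:3])
r=np.array(ds[0]['rect']).astype(int)
hsv=cv2.cvtColor(im,cv2.COLOR_BGR2HSV)
x0,y0,x1,y1=r+[-12,-12,12,12];x0=max(x0,0);y0=max(y0,0)
h=hsv[y0:y1,x0:x1];m=((h[...,1]<60)&(h[...,2]>110)).astype(np.uint8)
n,l,st,ce=cv2.connectedComponentsWithStats(m);k=1+st[1:,4].argmax();print(st[k])
v=h[...,2][l==k];print(np.percentile(v,[5,25,50,75,95]))
ys,xs=np.where(l==k)
c=cv2.approxPolyDP(cv2.convexHull(np.c_[xs+x0,ys+y0].astype(np.int32)),4,True).reshape(-1,2);print(c.tolist())
print(hit(C,c,.064)[:,:2].round(4).tolist())
b=cv2.boxPoints(cv2.minAreaRect(np.c_[xs+x0,ys+y0].astype(np.float32)));print(b.tolist());H=hit(C,b,.064);print(H[:,:2].round(4).tolist(),H.mean(0),[np.linalg.norm(H[i]-H[i-1]).round(4) for i in range(4)])
# top view with previous image
T=cam('top');t=cv2.imread('pics/top0.png');h=cv2.cvtColor(t[190:280,490:560],cv2.COLOR_BGR2HSV);m=((h[...,1]<60)&(h[...,2]>200)).astype(np.uint8)
n,l,st,ce=cv2.connectedComponentsWithStats(m);k=1+st[1:,4].argmax();ys,xs=np.where(l==k)
bt=cv2.boxPoints(cv2.minAreaRect(np.c_[xs+490,ys+190].astype(np.float32)));print('top',bt.tolist());Ht=hit(T,bt,.064);print(Ht[:,:2].round(4).tolist(),Ht.mean(0),[np.linalg.norm(Ht[i]-Ht[i-1]).round(4) for i in range(4)])
E
```

```text
time: 26.1
position: [0.433, -0.3757, 0.2746]
tool_rot: [0.993, -0.121, -0.002, -0.002]
ft_force: [0.7, 0.3, 0.7]
grip_width: 0.0873
grip_force: 0.0
[ 0.4334991  -0.37585066  0.27572681] [ 0.99293233 -0.1186582  -0.00167136 -0.0016797 ]
[{'rect': [291.9, 70.6, 354.4, 217.6], 'score': 0.8}]
[  14   11   61  150 8753]
[210. 230. 232. 233. 234.]
[[352, 69], [351, 216], [298, 218], [293, 70]]
[[0.5502, -0.4454], [0.4056, -0.4139], [0.4172, -0.3571], [0.563, -0.3894]]
[[293.0, 69.0], [353.0, 69.0], [353.0, 218.0], [293.0, 218.0]]
[[0.5639, -0.3896], [0.55, -0.4463], [0.4029, -0.4155], [0.4184, -0.3518]] [ 0.48379542 -0.40079984  0.064     ] [np.float64(0.1503), np.float64(0.0584), np.float64(0.1502), np.float64(0.0656)]
top [[510.8487243652344, 264.03900146484375], [524.47314453125, 200.45852661132812], [550.5609130859375, 206.04876708984375], [536.9365234375, 269.6292419433594]]
[[0.4154, -0.3548], [0.5631, -0.3881], [0.5507, -0.4473], [0.4036, -0.4136]] [ 0.48318119 -0.40093648  0.064     ] [np.float64(0.0599), np.float64(0.1514), np.float64(0.0604), np.float64(0.1509)]
```

```bash
python3 -c "
from h import *
plan([.4832,-.4008,.031],-.2185)"
```

```text
dp [ 54.6  13.  245.2] rot [-0.0022  0.0027 -0.0191]
```

```bash
python3 -m jog '{"dp":[[55,13,0],[55,13,40],[55,13,85],[55,13,130],[55,13,175],[55,13,210],[55,13,230],[55,13,240],[55,13,245],[55,13,245]],"delta_rot":[[0,0,-0.019],[0,0,-0.019],[0,0,-0.019],[0,0,-0.019],[0,0,-0.019],[0,0,-0.019],[0,0,-0.019],[0,0,-0.019],[0,0,-0.019],[0,0,-0.019]],"gripper":[1,1,1,1,1,1,1,1,1,1]}' 15
python3 -m jog '{"dp":[[0,0,0],[0,0,0],[0,0,0],[0,0,0],[0,0,0],[0,0,0],[0,0,0],[0,0,0]],"delta_rot":[[0,0,0],[0,0,0],[0,0,0],[0,0,0],[0,0,0],[0,0,0],[0,0,0],[0,0,0]],"gripper":[0.7,0.45,0.2,0.1,0.1,0.1,0.1,0.1]}' 18
```

```text
time: 27.25
position: [0.4848, -0.4026, 0.0332]
tool_rot: [0.994, -0.11, 0.0, 0.0]
ft_force: [-0.4, -0.9, -0.3]
grip_width: 0.0869
grip_force: 0.0
time: 28.05
position: [0.4848, -0.4026, 0.0338]
tool_rot: [0.994, -0.11, 0.0, 0.0]
ft_force: [-0.4, 1.2, 5.4]
grip_width: 0.06
grip_force: 18.0
```

```bash
python3 -m jog '{"dp":[[0,0,-8],[0,0,-30],[0,0,-75],[0,0,-120],[0,0,-165],[0,0,-205],[0,0,-220],[0,0,-220],[0,0,-220]],"delta_rot":[[0,0,0],[0,0,0],[0,0,0],[0,0,0],[0,0,0],[0,0,0],[0,0,0],[0,0,0],[0,0,0]],"gripper":[0.1,0.1,0.1,0.1,0.1,0.1,0.1,0.1,0.1]}' 18
python3 - <<'E'
from h import *
O=np.array([.6159,.0321,0]);Rb=R.from_euler('z',-.0455)
w=Rb.apply([.044,.002,0])+O;plan([w[0],w[1],.25],np.pi/2-.0455)
for c in('side','top'):
  im,C=snap(c,c+'9')
  for d in robot.search_frame('chip0',c)[:7]:
    r=d['rect'];print(c,round(d['score'],2),np.round(r),(Rb.inv().apply(hit(C,[[(r[0]+r[2])/2,(r[1]+r[3])/2]],.05)-O)*1000).round(0))
  for n in('bracket','scraper','finial'): print(n,[(round(d['score'],2),[round(v) for v in d['rect']]) for d in robot.search_frame(n,c)][:2])
E
```

```text
time: 28.95
position: [0.484, -0.4019, 0.2524]
tool_rot: [0.994, -0.11, -0.001, -0.0]
ft_force: [0.0, 0.7, -1.5]
grip_width: 0.0601
grip_force: 18.0
dp [  76.4 -462.     2.7] rot [-1.8000e-03  2.0000e-04 -1.7465e+00]
bracket [(0.98, [210, 310, 262, 374])]
scraper [(0.76, [396, 362, 453, 454]), (0.57, [323, 240, 357, 292])]
finial [(0.68, [306, 348, 337, 397])]
top 0.64 [413. 164. 424. 170.] [[  35. -178.   50.]]
top 0.38 [417. 211. 421. 216.] [[ -76. -184.   50.]]
top 0.36 [411. 194. 419. 205.] [[ -43. -173.   50.]]
bracket [(0.75, [179, 191, 233, 223])]
scraper [(0.76, [318, 247, 378, 268]), (0.64, [172, 340, 252, 377])]
finial [(0.87, [170, 270, 200, 293]), (0.57, [180, 186, 232, 223])]
```

```bash
python3 -m jog '{"dp":[[10,-40,0],[18,-80,0],[25,-120,0],[32,-165,0],[38,-210,0],[45,-255,0],[51,-300,0],[57,-345,0],[63,-385,0],[70,-425,0],[76,-462,0],[76,-462,0]],"delta_rot":[[0,0,-0.1],[0,0,-0.24],[0,0,-0.38],[0,0,-0.53],[0,0,-0.68],[0,0,-0.83],[0,0,-0.98],[0,0,-1.13],[0,0,-1.28],[0,0,-1.43],[0,0,-1.58],[0,0,-1.72]],"gripper":[0.1,0.1,0.1,0.1,0.1,0.1,0.1,0.1,0.1,0.1,0.1,0.1]}' 18
python3 - <<'E'
from h import *
O=np.array([.6159,.0321,0]);Rb=R.from_euler('z',-.0455)
w=Rb.apply([.044,.002,0])+O;plan([w[0],w[1],.1],np.pi/2-.0455)
E
```

```text
time: 30.65
position: [0.6614, 0.0368, 0.2531]
tool_rot: [0.728, 0.685, 0.001, -0.0]
ft_force: [-0.4, -0.5, -0.9]
grip_width: 0.0599
grip_force: 18.0
dp [ -5.2  -1.4 153.1] rot [ 0.0015 -0.0023 -0.0152]
```

```bash
python3 -m jog '{"dp":[[-5,-1,0],[-5,-1,40],[-5,-1,80],[-5,-1,115],[-5,-1,135],[-5,-1,145],[-5,-1,150],[-5,-1,153],[-5,-1,156],[-5,-1,158],[-5,-1,160],[-5,-1,160]],"delta_rot":[[0,0,-0.015],[0,0,-0.015],[0,0,-0.015],[0,0,-0.015],[0,0,-0.015],[0,0,-0.015],[0,0,-0.015],[0,0,-0.015],[0,0,-0.015],[0,0,-0.015],[0,0,-0.015],[0,0,-0.015]],"gripper":[0.1,0.1,0.1,0.1,0.1,0.1,0.1,0.1,0.1,0.1,0.1,0.1]}' 18
python3 - <<'E'
from h import *
O=np.array([.6159,.0321,0]);Rb=R.from_euler('z',-.0455)
w=Rb.apply([.044,.002,0])+O;plan([w[0],w[1],.0815],np.pi/2-.0455);print(robot.get_obs()['ft_force'],(Rb.inv().apply(robot.get_obs()['position']-O)*1e3).round(1))
E
```

```text
time: 31.85
position: [0.6588, 0.0268, 0.0934]
tool_rot: [0.727, 0.687, 0.0, 0.0]
ft_force: [0.4, -0.2, -1.0]
grip_width: 0.0597
grip_force: 18.0
dp [ 5.4  0.8 11.9] rot [ 0.0003  0.     -0.0115]
[ 0.42857097 -0.15855108 -0.9910092 ] [43.1 -3.4 93.4]
```

```bash
python3 -m jog '{"dp":[[5,0,2],[5,0,5],[5,0,7],[5,0,9],[5,0,10],[5,0,11],[5,0,11],[5,0,11]],"delta_rot":[[0,0,-0.011],[0,0,-0.011],[0,0,-0.011],[0,0,-0.011],[0,0,-0.011],[0,0,-0.011],[0,0,-0.011],[0,0,-0.011]],"gripper":[0.1,0.1,0.1,0.1,0.1,0.1,0.1,0.1]}' 18
python3 - <<'E'
from h import *
O=np.array([.6159,.0321,0]);Rb=R.from_euler('z',-.0455)
w=Rb.apply([.050,.002,0])+O;plan([w[0],w[1],.0815],np.pi/2-.0455);print(robot.get_obs()['ft_force'],(Rb.inv().apply(robot.get_obs()['position']-O)*1e3).round(1))
E
```

```text
time: 32.65
position: [0.6591, 0.0316, 0.0822]
tool_rot: [0.723, 0.691, 0.0, 0.0]
ft_force: [-0.5, 0.0, -0.8]
grip_width: 0.0597
grip_force: 18.0
dp [0.5 6.9 0.7] rot [ 0.0001 -0.     -0.0006]
[-0.54538618  0.01161879 -0.84250967] [43.1  1.5 82.2]
```

```bash
python3 -m jog '{"dp":[[0,2,0],[0,4,0],[0,5,0],[0,6,0],[0,6.5,0],[0,7,0],[0,7,0]],"delta_rot":[[0,0,0],[0,0,0],[0,0,0],[0,0,0],[0,0,0],[0,0,0],[0,0,0]],"gripper":[0.1,0.1,0.1,0.1,0.1,0.1,0.1]}' 18
```

```text
time: 33.35
position: [0.6651, 0.0314, 0.082]
tool_rot: [0.723, 0.691, -0.001, -0.001]
ft_force: [-1.5, -0.2, -0.3]
grip_width: 0.0598
grip_force: 18.0
```

```bash
python3 -m jog '{"dp":[[0,0.5,0],[0,1,0],[0,1,0],[0,1,0]],"delta_rot":[[0,0,0],[0,0,0],[0,0,0],[0,0,0]],"gripper":[0.1,0.1,0.1,0.1]}' 18
python3 -m jog '{"dp":[[0,0.5,0],[0,1,0],[0,1,0],[0,1,0]],"delta_rot":[[0,0,0],[0,0,0],[0,0,0],[0,0,0]],"gripper":[0.1,0.1,0.1,0.1]}' 18
```

```text
time: 33.75
position: [0.6653, 0.0314, 0.082]
tool_rot: [0.723, 0.691, -0.001, -0.001]
ft_force: [-4.7, -0.6, 0.9]
grip_width: 0.0595
grip_force: 18.0
time: 34.15
position: [0.6653, 0.0314, 0.082]
tool_rot: [0.723, 0.691, -0.002, -0.002]
ft_force: [-6.6, -1.0, 4.3]
grip_width: 0.06
grip_force: 18.0
```

```bash
python3 -m jog '{"dp":[[0,-1,0],[0,-1,0.5],[0,-1,1],[0,-1,1],[0,-1,1]],"delta_rot":[[0,0,0],[0,0,0],[0,0,0],[0,0,0],[0,0,0]],"gripper":[0.1,0.1,0.1,0.1,0.1]}' 18
```

```text
time: 34.65
position: [0.6653, 0.0314, 0.0819]
tool_rot: [0.723, 0.691, -0.001, -0.001]
ft_force: [-6.7, -0.7, 6.6]
grip_width: 0.0603
grip_force: 18.0
```

```bash
python3 -m jog '{"dp":[[0,0,0],[0,0,0],[0,0,0],[0,0,0],[0,0,0],[0,0,0],[0,0,-10],[0,0,-40],[0,0,-90],[0,0,-140],[0,0,-190],[0,0,-190]],"delta_rot":[[0,0,0],[0,0,0],[0,0,0],[0,0,0],[0,0,0],[0,0,0],[0,0,0],[0,0,0],[0,0,0],[0,0,0],[0,0,0],[0,0,0]],"gripper":[0.45,0.55,0.7,0.8,0.9,0.95,0.95,0.95,0.95,0.95,0.95,0.95]}' 18
python3 -m jog '{"dp":[[-50,-50,-30],[-90,-100,-60],[-110,-120,-80],[-110,-120,-80],[-110,-120,-80],[-110,-120,-80]],"delta_rot":[[0,0,0],[0,0,0],[0,0,0],[0,0,0],[0,0,0],[0,0,0]],"gripper":[0.95,0.95,0.95,0.95,0.95,0.95]}' 18
python3 - <<'E'
from h import *
O=np.array([.6159,.0321,0]);Rb=R.from_euler('z',-.0455)
im,C=snap('wrist','w10');ds=robot.search_frame('blank','wrist');print(ds[:2])
def box(im,C,r,lab,v):
    x0,y0,x1,y1=[int(a) for a in np.array(r)+[-10,-10,10,10]];x0=max(x0,0);y0=max(y0,0)
    h=cv2.cvtColor(im[y0:y1,x0:x1],cv2.COLOR_BGR2HSV);m=((h[...,1]<50)&(h[...,2]>v)).astype(np.uint8)
    n,l,st,ce=cv2.connectedComponentsWithStats(m);k=1+st[1:,4].argmax();ys,xs=np.where(l==k)
    b=cv2.boxPoints(cv2.minAreaRect(np.c_[xs+x0,ys+y0].astype(np.float32)));H=Rb.inv().apply(hit(C,b,.112)-O)*1e3
    print(lab,b.round().tolist(),H[:,:2].round(1).tolist(),H.mean(0).round(1))
if ds: box(im,C,ds[0]['rect'],'wrist',205)
for c in('side','top'):
    im,C=snap(c,c+'10')
    for n in('blank','bracket','scraper','finial','chip0'):
        dd=robot.search_frame(n,c);print(c,n,[(round(d['score'],2),[round(v) for v in d['rect']]) for d in dd][:5])
        if n=='blank' and dd and c=='top': box(im,C,dd[0]['rect'],c,200)
E
```

```text
time: 35.85
position: [0.6721, 0.031, 0.2817]
tool_rot: [0.723, 0.691, 0.006, 0.007]
ft_force: [0.5, 0.5, 0.2]
grip_width: 0.0849
grip_force: 0.0
time: 36.45
position: [0.5422, -0.0732, 0.3519]
tool_rot: [0.724, 0.69, 0.001, 0.001]
ft_force: [0.3, -0.4, 0.4]
grip_width: 0.0847
grip_force: 0.0
[{'rect': [380.4, 18.0, 450.4, 165.6], 'score': 0.92}, {'rect': [330.4, 221.8, 342.0, 231.6], 'score': 0.72}]
wrist [[389.0, 165.0], [397.0, 16.0], [454.0, 19.0], [446.0, 168.0]] [[20.3, -74.7], [20.3, 75.5], [78.8, 72.8], [85.4, -78.4]] [ 51.2  -1.2 112. ]
side blank [(0.68, [212, 202, 264, 264])]
side bracket [(0.91, [211, 313, 264, 379])]
side scraper [(0.74, [397, 363, 455, 452]), (0.72, [325, 240, 355, 291]), (0.64, [195, 196, 318, 310])]
side finial [(0.87, [305, 347, 336, 397])]
side chip0 []
top blank [(0.94, [311, 136, 380, 171])]
top [[312.0, 161.0], [313.0, 135.0], [379.0, 139.0], [378.0, 165.0]] [[18.6, 73.7], [78.6, 74.2], [78.7, -75.7], [18.8, -75.6]] [ 48.7  -0.9 112. ]
top bracket [(0.7, [179, 188, 235, 222])]
top scraper [(0.59, [316, 245, 364, 264]), (0.58, [172, 341, 253, 376])]
top finial [(0.63, [167, 270, 202, 295]), (0.61, [315, 248, 367, 265])]
top chip0 [(0.47, [151, 185, 243, 307]), (0.42, [273, 135, 393, 221])]
```

```bash
python3 - <<'E'
from h import *
O=np.array([.6159,.0321,0]);Rb=R.from_euler('z',-.0455)
im,C=snap('wrist','w11')
for z in(.01,.05): print((Rb.inv().apply(hit(C,[[336,227]],z)-O)*1e3).round(0))
for d in robot.search_frame('chip0','wrist')[:8]:
    r=d['rect'];print(round(d['score'],2),np.round(r),(Rb.inv().apply(hit(C,[[(r[0]+r[2])/2,(r[1]+r[3])/2]],.01)-O)*1000).round(0))
# bright low-saturation blobs on board surface
W=Rb.apply([[x/1e3,y/1e3,.048] for x,y in((-93,158),(15,158),(15,-158),(-93,-158))])+O
m=np.zeros(im.shape[:2],np.uint8);cv2.fillPoly(m,[proj(C,W).astype(np.int32)],1)
h=cv2.cvtColor(im,cv2.COLOR_BGR2HSV);m&=((h[...,1]<60)&(h[...,2]>150)).astype(np.uint8)
n,l,st,ce=cv2.connectedComponentsWithStats(m);print([(s[4],c.round().tolist()) for s,c in zip(st[1:],ce[1:]) if s[4]>10])
E
```

```text
[[ -31. -177.   10.]]
[[ -34. -165.   50.]]
0.78 [356. 226. 376. 241.] [[  15. -186.   10.]]
0.7 [409. 344. 438. 376.] [[ 120. -409.   10.]]
0.58 [306. 228. 323. 243.] [[ -62. -190.   10.]]
0.44 [378. 224. 396. 240.] [[  46. -184.   10.]]
[]
```

```bash
python3 -c "
from rig import robot
print(robot.get_obs()['time'],robot.hand_in())"
```

```text
the job is handed in; nothing more can be done
37.25 None
```

The job is done and handed in at 37 s of the 72 s limit: the bracket is on the rack's free end, all five chips are in the tray, the scraper is back in its tool tray, and the blank is flush against the stop, within about 1 mm of midway.

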